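# Lock down the sprung stop of the gluing jig

## Task

The sprung wooden stop with the long flat head has to be out of the way for the next strip. Press its head down into the block and, while still holding it down, slide the fingers along the head against the upright steel tab to push the keeper fully across, so that its tongue traps the head when you let go. Leave the round-headed stop alone.

Things in the scene. Friction and masses are not known exactly. Their poses are not given: they have to be found in the camera images.
- stop_head (a point): Centre of the top face of the stop to lock: a wooden bar head, 90 mm long (its y), 36 wide (x), in a pale block (68 mm wide) fixed to the bench. Moves with it; z up, +y to the tab. Top face 88 mm above the bench when free, 62 fully home (2 over the side walls). Spring 5 to 9 N, rises at once if let go. Past its +y end the block is lower (48 mm): fingers may run on over it.
- keeper_tab (a point): Middle of the face to push of the keeper's upright steel tab (10 mm thick, 54 to 98 mm above the bench, from 18 mm on the -x to 45 mm on the +x side of the head's centre line). Axes as the head's. At first 48 mm from the head's centre, 3 mm past its +y end. A bar on the +x side joins it to the tongue (22 mm long, 72 to 82 mm above the bench), at first 3 mm off the head's -y end.
- keeper (a joint): Travel of the keeper in m: 0 open, as found; grows as the tab is pushed to +y, away from the head; 0.040 at its end stop. Slides with about 2 N and stays where left. The tongue passes over the head only while the head's top is below 72 mm (pressed 16 mm or more), else the head blocks it; from 0.003 on it overlaps the head, which then, let go, rests under it at 72 mm.
- round_head (a point): The other stop, to be left alone: centre of the top of its round wooden head (38 mm across, 84 mm above the bench), on a smaller square block (72 mm) without a keeper.
Mind the look-alikes: they are no part of the job. Leave any orange look-alike of the part that bears stop_head alone.

How it is judged:
On the way:
1. the long head is pressed down while the keeper is still open (height (world z) of stop_head below 0.072 m and value of joint keeper below 0.01 m), for 0.05 s.
At the end, for the whole second after the job is handed in: The keeper is across by at least 20 mm of its 40 mm and at rest, and the long head, let go, stays down under its tongue (top face less than 76 mm above the bench) (value of joint keeper above 0.02 m and height (world z) of stop_head below 0.076 m and velocity of joint keeper below 0.01 m/s); the robot touches nothing.
It fails at once if the round-headed stop is pressed by more than 8 mm (distance of round_head from where it was at the start of the episode above 0.008 m).
It also fails if it takes over 35 s, if anything falls off the work surface, if the arm or the gripper's body presses on something with over 40 N, if the wrist force passes 120 N, or if a joint passes its speed limit or range.

## Robot

A 7-joint arm with a two-finger parallel gripper is mounted at the origin on the work surface. World frame = base frame: x ahead of the robot, y to its left, z up, the work surface at z = 0. Lengths are in m, angles in rad, forces in N, time in s.
With the tool pointing down it reaches from about 0.4 to 0.85 m from the base axis. Payload 10.4 kg.
Tool frame: the origin (TCP) lies between the finger pads; the fingertips stand 11 mm ahead of it and the grasp point (between the pads) lies 8 mm behind it; z points along the fingers, y is the line along which they close (so a half turn about z gives the same grasp; the last joint's range is limited). The gripper opens to 87 mm and grips with 3 to 60 N. Pads are 19 mm wide; open, the fingers measure 117 mm over their backs; the gripper's body (75 mm by 190 mm) begins 51 mm behind the grasp point.
Start: joints at [1.186, 0.332, -0.065, 1.46, 0.022, 1.35, -0.088], TCP at [0.221, -0.585, 0.234] pointing down, gripper open.
Joint ranges: [-2.6, 2.6], [-0.5, 2.12], [-1.47, 1.34], [0.16, 2.42], [-1.27, 4.41], [0.06, 2.06], [-2.6, 2.6]. Speed limits (rad/s): [2.22, 2.22, 2.79, 2.79, 3.14, 3.14, 3.14].

## Interface

Orientations are given as a unit quaternion [w, x, y, z].
In Python, from plant import robot, gripper_to, read_camera, finish_job, telemetry gives the robot as it stands. Calls block until the motion is done:
- robot.move_pose(position, orientation): joint-space move of the TCP to a pose.
- robot.line_to(position, frame=None, feed=0.15, guard=None): straight line of the TCP; frame=None keeps the orientation; feed is the mean speed in m/s. With guard (N) it stops when the force on the tool has changed by that much, and returns True; else False.
- robot.move_joints(angles): joint-space move.
- gripper_to(opening): finger opening in m; the grip force is fixed at half the most; returns when the fingers have stopped.
- robot.wait(seconds).
- robot.solve_ik(position, orientation): joint angles nearest the present ones, or None.
- read_camera(name): name is "side" or "top" or "wrist"; returns a dict with "color" (420x560x3 uint8, red, green, blue), "mtx" (3x3 intrinsics, pixels), "view" (4x4, takes a point from world to camera coordinates). Camera axes: x right, y down, z forward; pixel columns grow to the right and rows downward; lengths in m; the calibration is good to about 2 mm. A picture is of the moment at which its call begins. There is no depth.
A pose or a line that the arm cannot do raises robot.PlanningError and nothing moves.
- finish_job(): hands the job in, once; it reports no verdict.
Readings, each from a call of its own:
- telemetry.current_clock(): time.
- telemetry.current_qpos(): joint angles.
- telemetry.current_joint_vel(): joint speeds.
- telemetry.current_effort(): joint torques, N m.
- telemetry.current_ee_pos(): TCP position.
- telemetry.current_orientation(): TCP orientation.
- telemetry.current_ft_force(): force on the tool from outside, world axes, zero at the start.
- telemetry.current_moment(): the same for the moment, N m.
- telemetry.current_grip_width(): finger opening in m.
Only numpy, scipy, OpenCV 4.12 (cv2) and the standard library are available. Lean on these libraries where they do the work, as an engineer would, in place of code of your own. Each camera call takes 0.05 s, during which the arm holds its last target. There are 200 camera calls.

## Working session

There is one attempt and no reset: what is moved stays moved. The work goes in short steps, each a Python script; the robot and the scene stay as the last script left them, time stands still between calls to the robot, and variables do not carry over. Pictures are saved under pics/ and viewed, on a budget of 10 in all, crops included, one or two more only if the job needs it, and the job is handed in when it is done.

```bash
mkdir -p pics; ls
python3 - <<'E'
from plant import *
import cv2, numpy as np
for n in ["top","side"]:
    c=read_camera(n); cv2.imwrite(f"pics/{n}0.png",c["color"][:,:,::-1]); np.savez(f"pics/{n}0.npz",**c)
    print(n,c["mtx"].round(1).tolist(),c["view"].round(3).tolist())
print(telemetry.current_clock(),telemetry.current_orientation())
E
```

```text
pics
top [[380.8, 0.0, 286.8], [0.0, 380.8, 214.2], [0.0, 0.0, 1.0]] [[-0.01, -1.0, -0.004, 0.029], [-0.987, 0.01, -0.159, 0.488], [0.159, 0.002, -0.987, 0.707], [0.0, 0.0, 0.0, 1.0]]
side [[388.9, 0.0, 277.3], [0.0, 388.9, 209.2], [0.0, 0.0, 1.0]] [[0.688, -0.726, 0.016, -0.331], [-0.495, -0.484, -0.722, 0.317], [0.531, 0.488, -0.692, 0.469], [0.0, 0.0, 0.0, 1.0]]
0.1 [-6.04336575e-04  9.83679754e-01  1.79927089e-01 -1.38506762e-04]
```

View pics/top0.png

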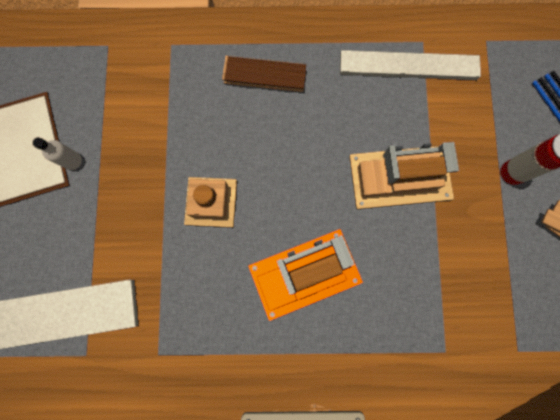

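View pics/side0.png

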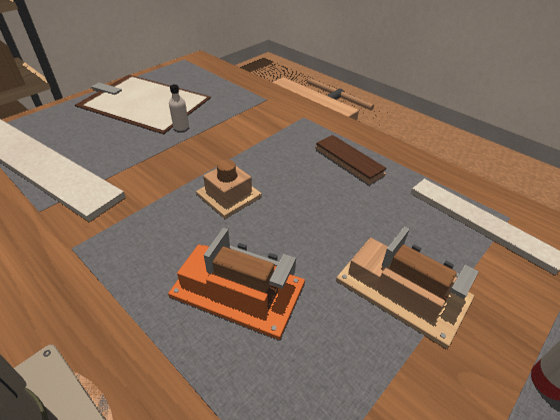

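The top view shows the pale target block at (403,177): its tab is at about (391,165), the tongue at (450,157) and the dark head at (420,167). The orange look-alike is at (305,275) and the round stop at (206,198). The side view shows the target block at (410,280), with the upright tab at (398,248) and the tongue at (465,280). Next I'll take zoomed crops.

Run:
```python
import cv2, numpy as np
a=cv2.imread("pics/top0.png")[135:215,340:470]; b=cv2.imread("pics/side0.png")[220:350,330:490]
a=cv2.resize(a,None,fx=6,fy=6,interpolation=cv2.INTER_NEAREST)
b=cv2.resize(b,None,fx=4.8,fy=4.8,interpolation=cv2.INTER_NEAREST)
cv2.imwrite("pics/topc.png",a); cv2.imwrite("pics/sidec.png",b[:600])
```

```text
(no output)
```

View pics/topc.png

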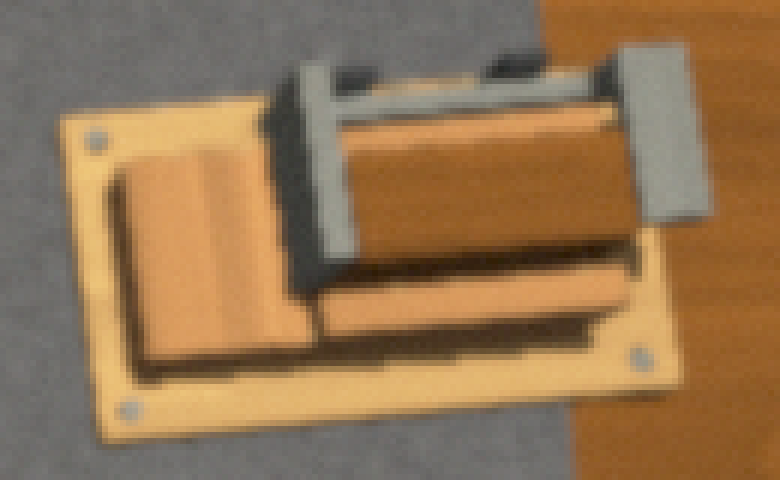

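View pics/sidec.png

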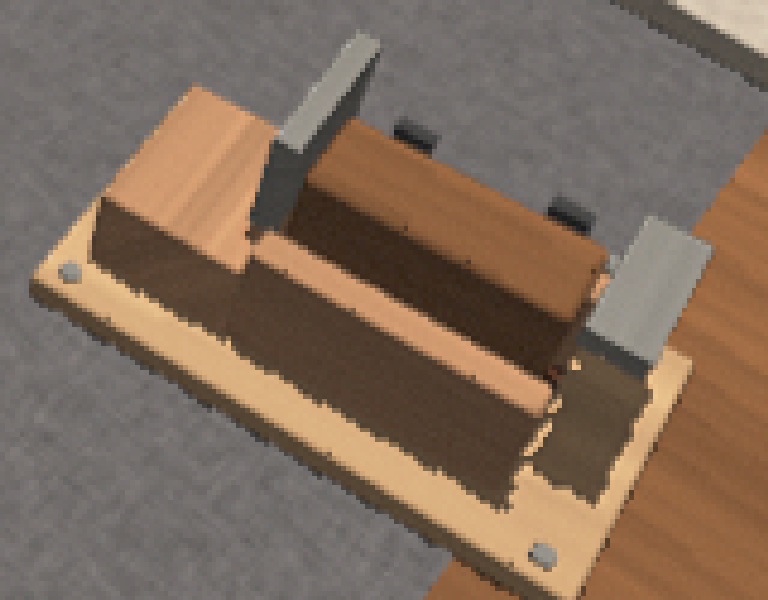

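Top crop: head corners at about (638,238), (357,262) and (622,128); the tab's push face has its top edge from (330,60) to (358,258). Side crop: head corners at about (560,322), (305,183), (608,245) and (355,120), with the tab's top edge from (300,150) to (380,42). Next I triangulate these.

```bash
cat > h.py <<'E'
import cv2, numpy as np
def P(c): return c["mtx"]@c["view"][:3]
def tri(c1,p1,c2,p2):
    X=cv2.triangulatePoints(P(c1),P(c2),np.array(p1,float).reshape(2,1),np.array(p2,float).reshape(2,1)).ravel(); return X[:3]/X[3]
def plane(c,p,z):
    V=np.asarray(c["view"]);R=V[:3,:3];o=-R.T@V[:3,3];d=R.T@np.linalg.solve(c["mtx"],[*p,1]);return o+d*(z-o[2])/d[2]
E
python3 - <<'E'
from h import *
T=np.load("pics/top0.npz");S=np.load("pics/side0.npz")
t=lambda x,y:(340+x/6-.5,135+y/6-.5)
s=lambda x,y:(330+x/4.8-.5,220+y/4.8-.5)
pts={"A -x-y":((638,238),(560,322)),"B -x+y":((357,262),(305,183)),"D +x-y":((622,128),(608,245)),"tab-x":((358,258),(300,150)),"tab+x":((330,60),(380,42)),"tongue -x-y":((712,215),(645,365)),"tongue+x-y":((690,45),(711,245))}
for k,(a,b) in pts.items():
    a=t(*a);b=s(*b); z=.098 if 'tab' in k else .082 if 'ton' in k else .088
    print(k,tri(T,a,S,b).round(4),plane(T,a,z).round(4),plane(S,b,z).round(4))
b=s(355,120);print("C side",plane(S,b,.088))
# plate corners, top view, near z~.006
c=np.array([plane(T,t(*p),.008) for p in ((62,117),(100,440),(683,385))]);print(c.round(4))
d=c[1]-c[2];print("yaw plate",np.degrees(np.arctan2(-d[0],d[1])))
r=np.array([206,198]);print("round",plane(T,(204,195),.084))
E
```

```text
A -x-y [ 0.5525 -0.2721  0.0865] [ 0.5525 -0.2719  0.088 ] [ 0.5506 -0.2719  0.088 ]
B -x+y [ 0.547  -0.1859  0.0839] [ 0.5458 -0.1845  0.088 ] [ 0.5436 -0.1871  0.088 ]
D +x-y [ 0.5878 -0.2694  0.0887] [ 0.5879 -0.2696  0.088 ] [ 0.5887 -0.2695  0.088 ]
tab-x [ 0.5443 -0.1816  0.0993] [ 0.5445 -0.1819  0.098 ] [ 0.5457 -0.1814  0.098 ]
tab+x [ 0.6068 -0.176   0.0988] [ 0.6075 -0.1768  0.098 ] [ 0.6069 -0.1755  0.098 ]
tongue -x-y [ 0.5607 -0.2976  0.0814] [ 0.5612 -0.2981  0.082 ] [ 0.5592 -0.2972  0.082 ]
tongue+x-y [ 0.615  -0.2934  0.0855] [ 0.6168 -0.2957  0.082 ] [ 0.6177 -0.2928  0.082 ]
C side [ 0.57902697 -0.18478662  0.088     ]
[[ 0.6194 -0.1087  0.008 ]
 [ 0.5048 -0.1175  0.008 ]
 [ 0.5218 -0.3176  0.008 ]]
yaw plate 4.864097760489724
round [0.51855782 0.17781261 0.084     ]
```

Heights match the text: head 0.084–0.089 and tab 0.099. The frame has a yaw of +4.9° and the head centre is near (0.5665, -0.228). I'll raise the arm clear of the red bottle, go above the head on an inner path, close the fingers and take a wrist look.

```bash
cat >> h.py <<'E'
yaw=np.radians(4.9); C=np.array([.5665,-.228])
X=np.array([np.cos(yaw),np.sin(yaw)]); Y=np.array([-X[1],X[0]])
Q=[0,np.cos(yaw/2),np.sin(yaw/2),0]
def at(x,y,z): return [*(C+x*X+y*Y),z]
E
python3 - <<'E'
from plant import *
from h import *
T=np.load("pics/top0.npz");print("bottle",plane(T,(513,172),.02))
p=telemetry.current_ee_pos()
robot.line_to([p[0],p[1],.34])
robot.move_pose([.45,-.2,.32],Q)
gripper_to(0.0)
robot.move_pose(at(0,0,.19),Q)
c=read_camera("wrist");cv2.imwrite("pics/w1.png",c["color"][:,:,::-1]);np.savez("pics/w1.npz",**c)
V=c["view"];print("cam",-V[:3,:3].T@V[:3,3])
for n,q in {"A":at(-.018,-.045,.088),"B":at(-.018,.045,.088),"D":at(.018,-.045,.088),"tab-x":at(-.018,.048,.098),"tab+x":at(.045,.048,.098)}.items():
    u=P(c)@np.array([*q,1]);print(n,(u[:2]/u[2]).round(0))
print(telemetry.current_ee_pos(),telemetry.current_grip_width(),telemetry.current_clock(),telemetry.current_ft_force())
E
```

```text
bottle [ 0.57364634 -0.4383076   0.02      ]
cam [ 0.64543975 -0.22100438  0.3421528 ]
A [338. 232.]
B [221. 232.]
D [340. 186.]
tab-x [215. 237.]
tab+x [210. 152.]
[ 0.56660871 -0.22829617  0.19193574] 0.0007092524922836885 4.9167 [-0.07814119  0.57354996  0.18980469]
```

View pics/w1.png

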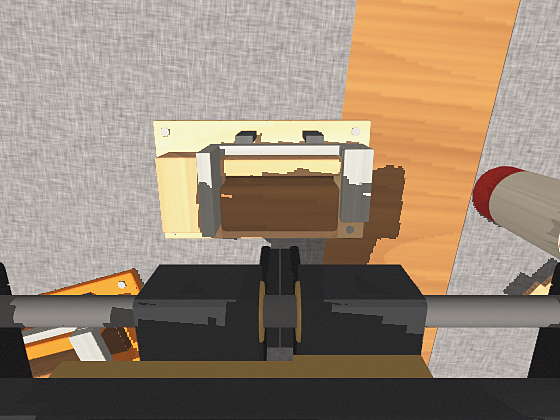

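In the wrist view, the head corners at (338,231) and (221,231) and the tab face at about (219,150–237) lie within ~4 px of the prediction, so the pose is good. Next I press and slide.

Run:
```python
from plant import *
from h import *
def st(m): print(m,np.round(telemetry.current_ee_pos(),4),np.round(telemetry.current_ft_force(),1),telemetry.current_clock())
robot.line_to(at(0,5e-3,.112),feed=.1); st("above")
print(robot.line_to(at(0,5e-3,.0765),feed=.04,guard=30)); st("down")
robot.wait(.2); st("hold")
c=read_camera("side");cv2.imwrite("pics/s1.png",cv2.resize(c["color"][200:360,310:510,::-1],None,fx=3,fy=3))
```

```text
above [ 0.5665 -0.2231  0.1128] [-0.3  0.4  0.8] 5.85
False
down [ 0.5664 -0.2231  0.0769] [-1.9 -0.9  8.8] 6.8833
hold [ 0.5664 -0.2232  0.0769] [-1.1  0.2  8.5] 7.0833
```

View pics/s1.png

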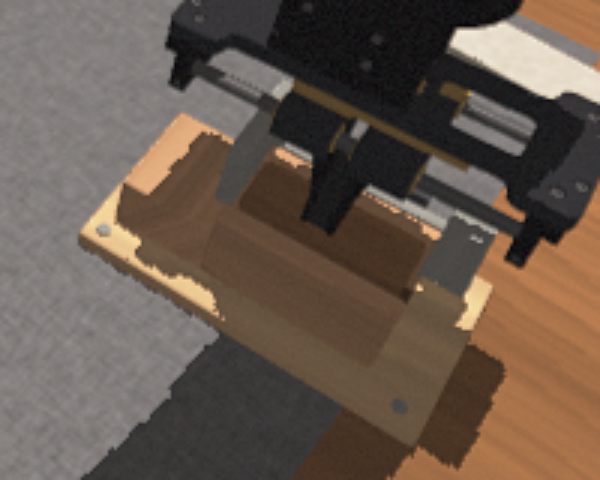

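The head is pressed flush with 8.5 N on the tool (tip at 66 mm), and the keeper is still open. Now I slide toward the tab.

Run:
```python
from plant import *
from h import *
def st(m):
    p=np.array(telemetry.current_ee_pos()); print(m,"y",round(float((p[:2]-C)@Y),4),"z",round(p[2],4),np.round(telemetry.current_ft_force(),1),round(telemetry.current_clock(),2))
for y in (.025,.035,.045,.055,.065,.075,.085,.09):
    g=robot.line_to(at(0,y,.0765),feed=.03,guard=18); st((y,g))
    if g: break
robot.wait(.2); st("end")
c=read_camera("side");cv2.imwrite("pics/s2.png",cv2.resize(c["color"][200:360,310:510,::-1],None,fx=3,fy=3))
```

```text
(0.025, False) y 0.0232 z 0.0774 [ 0.4 -4.2  8. ] 7.95
(0.035, False) y 0.0335 z 0.0774 [-0.2 -3.3  9.1] 8.43
(0.045, False) y 0.0429 z 0.0775 [ 0.6 -4.6  7.9] 8.92
(0.055, False) y 0.0534 z 0.0774 [-0.6 -3.2  8.2] 9.4
(0.065, False) y 0.0638 z 0.0768 [ 2.7 -4.6  5. ] 9.88
(0.075, False) y 0.0741 z 0.0767 [ 1.8 -5.1  4.9] 10.37
(0.085, True) y 0.0767 z 0.0768 [ 1.3 -3.4  1.8] 10.66
end y 0.0766 z 0.0769 [ 1.5 -3.   1.1] 10.86
```

View pics/s2.png

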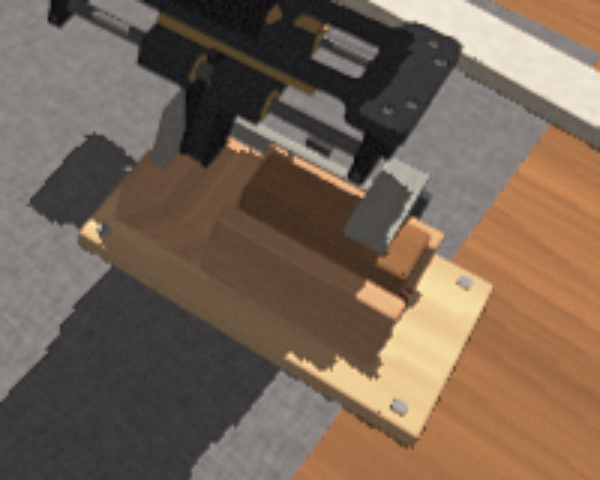

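The tongue at (385,210) now lies over the head, and the guard tripped at y = 76.7 mm, which is consistent with the end stop. Now I back off 3 mm, lift and check.

Run:
```python
from plant import *
from h import *
robot.line_to(at(0,.073,.0775),feed=.03)
robot.line_to(at(0,.073,.20),feed=.1)
robot.move_pose([.42,-.1,.33],Q)
robot.wait(.3)
print(np.round(telemetry.current_ft_force(),1),telemetry.current_clock())
ims=[]
for n,(r0,c0) in {"top":(125,330),"side":(200,310)}.items():
    c=read_camera(n);np.savez(f"pics/{n}3.npz",**c);cv2.imwrite(f"pics/{n}3.png",c["color"][:,:,::-1])
    ims.append(cv2.resize(c["color"][r0:r0+140,c0:c0+190,::-1],None,fx=4,fy=4)[:560])
cv2.imwrite("pics/end.png",cv2.resize(np.vstack(ims),None,fx=.53,fy=.53))
```

```text
[-0.3 -0.1  0.6] 13.6667
```

View pics/end.png

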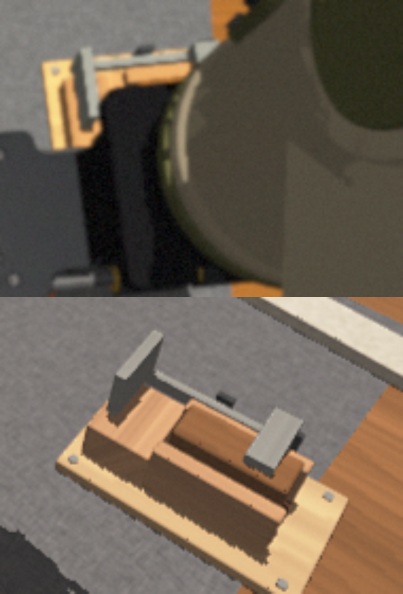

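The side view shows the tab moved to the far end of the lower block at (135,375), the tongue at (275,440) over the head, and the head held low. The gripper is clear. I'll do one numeric check on the tab's travel, then hand in.

Run:
```python
from plant import *
from h import *
S=np.load("pics/side3.npz")
p=plane(S,(310+131/2.12,200+(378-297)/2.12),.098)
print("tab face y from head centre",(p[:2]-C)@Y,"x",(p[:2]-C)@X)
h=plane(S,(310+190/2.12,200+(403-297)/2.12),.072); print("head +x+y corner if at .072:",(h[:2]-C)@X,(h[:2]-C)@Y)
finish_job(); print(telemetry.current_clock())
```

```text
tab face y from head centre 0.08527021323161484 x -0.01337416383614858
head +x+y corner if at .072: 0.016467253053137933 0.04477893072441058
the job is handed in; nothing more can be done
the job is handed in; nothing more can be done
```

The long head is locked down under the keeper's tongue and the job is handed in, after about 14 s of the 35 s allowed.

- **Press:** With the fingers closed, I pressed the head down until the fingertips were about 66 mm above the bench, with about 8.5 N on the tool. The keeper was still open at that point.
- **Slide:** Still holding the head down, I slid along it against the tab until the force guard tripped at what looked like the end stop. I then backed off about 3 mm, lifted and moved away.
- **Keeper travel:** In the last side view the tab face is about 85 mm from the head's centre. That is about 37 mm of travel by a rough pixel reading, against an expected 40 mm and a required 20 mm.
- **Head height:** The tongue lies over the head. The head's far corner falls within about 2 mm of its expected place if its top is at 72 mm. That fit is the only height check I made.
- **Left alone:** The arm was clear with about zero force on the tool. My path stayed away from the round-headed stop and the orange look-alike.

The last top view was mostly blocked by the arm, so the final check rests on the side camera alone.

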